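# Key on the lab stirrer and start it

## Robot

A 6-joint arm with a two-finger parallel gripper is mounted at the origin on the work surface. World frame = base frame: x ahead of the robot, y to its left, z up, the work surface at z = 0. Lengths are in m, angles in degrees, forces in N, time in s.
With the tool pointing down it reaches from about 0.35 to 0.875 m from the base axis. Payload 4.2 kg.
Tool frame: the origin (TCP) lies midway between the tips of the shut fingers; the grasp point (between the pads) lies 19 mm behind it (r.pinch_z is the distance from the TCP to the grasp point, in m); z points along the fingers, y is the line along which they close (so a half turn about z gives the same grasp; the last joint's range is limited). The gripper opens to 87 mm and grips with 3 to 60 N. Pads are 19 mm wide; open, the fingers measure 117 mm over their backs; the gripper's body (75 mm by 190 mm) begins 51 mm behind the grasp point.
Start: joints at [78.358, 22.042, 0.453, 0, -68.411, -14.817], TCP at [0.278, 0.56, 0.223] pointing down, gripper open.
Joint ranges: [-179.83, 179.83], [-69.29, 118.12], [-61.27, 80.66], [-181.25, 117.63], [-171.15, -9.14], [-177.46, 177.46]. Speed limits (degrees/s): [159.86, 159.86, 180, 180, 180, 180].

## Interface

Orientations are given as a 3x3 rotation matrix whose columns are the frame's x, y, z axes.
In Python, from station import r, imaging, models gives the robot as it stands. The module is installed in compiled form; this text tells all that it offers.
- The arm moves only by the tool apply_moves, never from a script. Its argument "moves" is a list of rows, each a list of 2 entries, a list of its own where there are three numbers: the shift along the tool's x, y, z in m, then the turn about the tool's z in degrees. A call has 1 to 5 rows; each row shifts and turns the commanded pose from where the row before left it, along the tool's axes as they then stand; what a row does not reach is not made up. A row lasts 1/12 s, in which the tool goes at most 41.7 mm and 7.16 degrees, less where a joint would pass 70% of its speed; a pose out of reach is approached as far as the arm can. A call is refused whole if a number of a shift passes 0.0417 or a number of a turn 7.16, either way. A call with a gripper value outside its range is refused whole. "hand" is the finger opening in m, from 0 to 0.087, set as the call begins (left out, the last holds). The fingers move at their own pace and stop on an object; the grip force is fixed at half the most. Time passes only in rows, so rows that do not move let the fingers close. It gives the time, the measured TCP pose, the force, the opening and the grip force at its end, in the units of the state.
- r.sense(): the state, without advancing time (a new reading comes with each control period).
- imaging.capture(name): name is "scene" or "side" or "wrist"; returns a dict with "frame" (384x512x3 uint8, blue, green, red), "intrinsics" (3x3 intrinsics, pixels), "eye" and "orientation" of the camera in the world. Camera axes: x right, y down, z forward; pixel columns grow to the right and rows downward; lengths in m; the calibration is good to about 2 mm. A picture is of the moment at which its call begins. There is no depth.
- r.finish_job(): hands the job in; it is judged then, once.
Trained networks look in a picture, given as the dict that the camera call returned (one of the last four; its "shot" number tells which), for a name from the list of things; names that differ only in an ending like _2 or _b are one class to them, and where a whole thing is asked for, a point or a joint stands for the part that bears it (a point fixed in the world has none). Each returns a list of dicts, best first, with "confidence" (0 to 1); they miss things now and then, are a little off and sometimes report something else, mostly with a low value. They report only what shows in the picture. A call takes as long as a camera call. They do not tell look-alikes from the thing itself.
- models.cut_out(picture, target): "region" (384x512 bool, what is visible of it) and "extent" ([left, top, width, height] as shares, 0 to 1, of the picture: columns of its width, rows of its height, round what is visible of it).
- models.place_of(picture, target): "at" ([column, row] as shares, 0 to 1, of the picture: columns of its width, rows of its height: a listed point, or the origin of a listed thing).
The state is a dict: "time_s": time; "joints": joint angles; "joint_velocities": joint speeds; "effort": joint torques, N m; "tcp_pos": TCP position; "ee_rot": TCP orientation; "wrist_force": force on the tool from outside, world axes, zero at the start; "moment": the same for the moment, N m; "gripper_width": opening from 0.0 (shut) to 1.0 (fully open); "gripper_force": force on a finger pad.
Only numpy, scipy, OpenCV 4.12 (cv2) and the standard library are available. Lean on these libraries where they do the work, as an engineer would, in place of code of your own. Each camera call takes 0.05 s, during which the arm holds its last target. There are 200 camera calls.

## Task

Take the red key out of the key stand, push it fully home in the key switch on the stirrer's blue control box and turn it clockwise all the way to its stop. Only then press the green start button fully down; leave the key in the switch, turned on. Do not disturb the other two keys, the white jar or the terracotta cup.

Things in the scene. Friction and masses are not known exactly. Their poses are not given: they have to be found in the camera images.
- red_key: Blade: steel, 14 (x) x 7 (y) mm, 26 mm long, same after a half turn; above it a round collar 24 mm across, z = 26 to 31 mm, then a red grip 40 (x) x 12 (y) x 35 mm, z = 31 to 66 mm. Origin: centre of the blade's lower end, z up the key. About 60 g. Starts upright in a slot of the stand, collar on its top (origin 10 mm above the table), x along the stand's x.
- yellow_key: Like the red key, but yellow; stands in another slot; leave it.
- white_key: Like the red key, but white; stands in another slot; leave it.
- key_stand: Fixed grey block 190 (x) x 60 (y) x 36 (z) mm, origin centre of underside. Three slots from above, 30 mm deep, 15.8 (x) x 8.8 (y) mm, at x = -60, 0, +60 mm on its middle line.
- control_box: Fixed blue box 130 (x) x 190 (y) x 50 (z) mm, origin centre of underside. On its top: the key switch with its axis at x = 0, y = -45 mm; the green start button at x = 0, y = +55 mm; an orange pilot lamp 9 mm high at x = 42, y = 5 mm.
- switch_mouth (a point): Centre of the keyway's mouth, 82 mm above the table, on the switch's axis. The switch is an upright steel barrel 44 mm across, 32 mm high, with brass core. Keyway 15.8 (x) x 8.8 (y) mm, 29 mm deep, 2 mm chamfer. Axes turn with the barrel: x along the keyway, z up. A key fully home rests its collar on the core, its origin 26 mm below this point.
- key_switch (a joint): Angle of the switch barrel, rad: 0 = off (keyway along the box's x), grows clockwise seen from above, stop at 1.3 = on. Starts between 0 and 0.25. Friction 0.06 N m; stays where it is left. The key has about 0.13 rad of play in the keyway: turn it that much further than the barrel.
- start_button (a joint): Travel of the green button, m: 0 up, 0.006 fully down, springs back. About 5 N presses it fully down.
- start_button_top (a point): Centre of the top face of the green button, 30 mm across, 72 mm above the table, in a black housing 46 mm across; it is pressed straight down.
- jar: White jar with lid, 72 mm across, 85 mm high, origin centre of underside; leave it.
- cup: Terracotta-coloured cup, 72 mm across, 80 mm high, origin centre of underside; leave it.
Mind the look-alikes: they are no part of the job. There is more than one size of the red_key; the job needs the middle-sized.

How it is judged:
By the outcome, as a careful person would: the job done as asked, in the order asked, and still so for the second after the job is handed in, with the robot touching nothing.
It also fails if it takes over 53 s, if anything falls off the work surface, if the arm or the gripper's body presses on something with over 40 N, if the wrist force passes 120 N, or if a joint passes its speed limit or range.

## Working session

There is one attempt and no reset: what is moved stays moved. The work goes in short steps, Python scripts to look and compute and a tool call to move; the robot and the scene stay as the last step left them, time stands still between calls to the robot, and variables do not carry over. Pictures are saved under pics/ and viewed, at most 10 in all, crops included, and the job is handed in when it is done.

Besides the shell and the picture viewer there is one more tool, called after ">>>" as name(argument=value, ...) on one line, values as JSON. apply_moves: Moves the arm, as the interface text tells. Its arguments: {"type":"object","properties":{"moves":{"type":"array"},"hand":{"type":"number"}},"required":["moves"]}

```bash
mkdir -p pics
cat > h.py <<'E'
import numpy as np, cv2
from station import r, imaging, models
def ray(p,uv):
    d=np.linalg.inv(p['intrinsics'])@np.array([uv[0],uv[1],1.]); d=p['orientation']@d
    return np.array(p['eye']),d
def onz(p,uv,z):
    e,d=ray(p,uv); return e+d*(z-e[2])/d[2]
def proj(p,X):
    c=np.array(p['orientation']).T@(np.array(X)-p['eye']); q=p['intrinsics']@c; return q[:2]/q[2]
def tri(obs):
    A=np.zeros((3,3));b=np.zeros(3)
    for p,uv in obs:
        e,d=ray(p,uv); d=d/np.linalg.norm(d); M=np.eye(3)-np.outer(d,d); A+=M;b+=M@e
    return np.linalg.solve(A,b)
E
python3 - <<'E'
from h import *
ps={n:imaging.capture(n) for n in ("scene","side")}
cv2.imwrite('pics/a.png',ps['scene']['frame']);cv2.imwrite('pics/b.png',ps['side']['frame'])
for n,p in ps.items():
    print(n,np.round(p['eye'],3))
    for t in ("red_key","yellow_key","white_key","key_stand","control_box","switch_mouth","start_button_top","jar","cup"):
        for d in models.place_of(p,t)[:4]:
            uv=np.array(d['at'])*[512,384]
            z={'red_key':.01,'yellow_key':.01,'white_key':.01,'switch_mouth':.082,'start_button_top':.072}.get(t,0)
            print(t,np.round(d['confidence'],2),uv.round(0),onz(p,uv,z).round(3))
E
```

```text
scene [1.665 0.323 0.917]
red_key 0.78 [153. 170.] [ 0.552 -0.287  0.01 ]
red_key 0.56 [236. 169.] [ 0.474 -0.046  0.01 ]
red_key 0.49 [195. 169.] [ 0.51  -0.167  0.01 ]
yellow_key 0.66 [205. 163.] [ 0.473 -0.147  0.01 ]
white_key 0.59 [179. 182.] [ 0.584 -0.189  0.01 ]
key_stand 0.69 [195. 174.] [ 0.522 -0.163 -0.   ]
control_box 0.85 [293. 205.] [0.582 0.155 0.   ]
switch_mouth 0.81 [279. 176.] [0.567 0.109 0.082]
start_button_top 0.59 [312. 189.] [0.588 0.207 0.072]
start_button_top 0.34 [280. 178.] [0.561 0.112 0.072]
jar 0.86 [387. 189.] [ 0.433  0.412 -0.   ]
cup 0.6 [184. 237.] [ 0.791 -0.093  0.   ]
side [ 0.498 -0.751  0.864]
red_key 0.88 [240. 351.] [ 0.529 -0.309  0.01 ]
red_key 0.58 [199. 254.] [ 0.459 -0.065  0.01 ]
red_key 0.52 [231. 289.] [ 0.524 -0.167  0.01 ]
yellow_key 0.58 [207. 281.] [ 0.473 -0.14   0.01 ]
white_key 0.79 [258. 295.] [ 0.578 -0.187  0.01 ]
key_stand 0.79 [233. 292.] [ 0.527 -0.167  0.   ]
control_box 0.89 [240. 187.] [0.573 0.16  0.   ]
switch_mouth 0.77 [239. 175.] [0.566 0.116 0.082]
start_button_top 0.52 [242. 157.] [0.583 0.196 0.072]
jar 0.75 [187. 135.] [0.434 0.4   0.   ]
cup 0.92 [342. 252.] [ 0.79  -0.085  0.   ]
```

View pics/a.png

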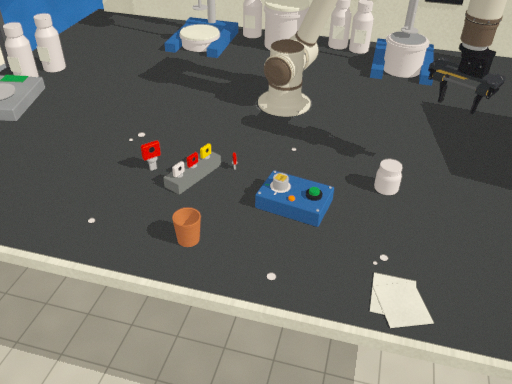

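View pics/b.png

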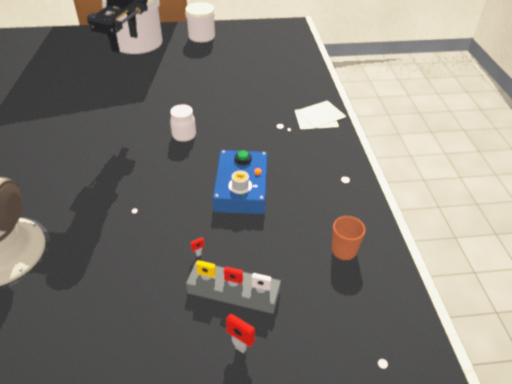

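The scene view shows the stand at about (195,172) with white, red and yellow keys (red in the middle, the medium size). There is a larger red key at (150,150) and a smaller one at (235,158). The blue box is at (295,197), with its switch at (280,180) and button at (314,191). The side view agrees. Next I'll head for the stand.

```bash
cat >> h.py <<'E'
def st():
    s=r.sense(); R=np.array(s['ee_rot']); return s,np.array(s['tcp_pos']),R
def yaw(R): return np.degrees(np.arctan2(R[1,1],R[0,1])), np.degrees(np.arctan2(R[1,0],R[0,0]))
def to(X,):
    s,t,R=st(); return R.T@(np.array(X)-t)
E
python3 - <<'E'
from h import *
s,t,R=st(); print(R.round(3),yaw(R),s['joints'],s['time_s'], r.pinch_z)
print(to([0.52,-0.167,0.223]))
E
```

```text
[[ 0.895 -0.446 -0.   ]
 [-0.446 -0.895  0.   ]
 [-0.    -0.    -1.   ]] (np.float64(-116.46019738151463), np.float64(-26.460197372638476)) [ 7.83578085e+01  2.20395516e+01  4.50868527e-01 -2.10589581e-03
 -6.84105472e+01 -1.48172310e+01] 1.0 0.0187
[ 5.39983811e-01  5.42767980e-01 -4.66978078e-04]
```

>>> apply_moves(moves=[[[0.0285,0.0286,0],-1],[[0.0285,0.0286,0],-1],[[0.0285,0.0286,0],-1],[[0.0285,0.0286,0],-1],[[0.0285,0.0286,0],-1]])

```text
time_s: 1.42
tcp_pos: [0.3491, 0.3686, 0.2227]
ee_rot: [[0.931, -0.364, 0.0], [-0.364, -0.931, 0.0], [0.0, -0.0, -1.0]]
wrist_force: [-0.1, 0.6, 0.6]
gripper_width: 0.992
gripper_force: 0.0
```

>>> apply_moves(moves=[[[0.0285,0.0286,0],0],[[0.0285,0.0286,0],0],[[0.0285,0.0286,0],0],[[0.0285,0.0286,0],0],[[0.0285,0.0286,0],0]])

```text
time_s: 1.83
tcp_pos: [0.4296, 0.1834, 0.223]
ee_rot: [[0.931, -0.365, 0.001], [-0.365, -0.931, 0.001], [0.001, -0.001, -1.0]]
wrist_force: [1.0, 0.3, -0.4]
gripper_width: 0.997
gripper_force: 0.0
```

>>> apply_moves(moves=[[[0.0285,0.0286,0],0],[[0.0285,0.0286,0],0],[[0.0285,0.0286,0],0],[[0.0285,0.0286,0],0],[[0.0285,0.0286,0],0]])

```text
time_s: 2.25
tcp_pos: [0.51, -0.002, 0.223]
ee_rot: [[0.931, -0.366, 0.001], [-0.366, -0.931, 0.0], [0.001, -0.001, -1.0]]
wrist_force: [0.8, 0.8, -0.7]
gripper_width: 1.0
gripper_force: 0.0
```

Run:
```python
from h import *
s,t,R=st(); print(t,yaw(R),s['joints'],s['time_s'],s['wrist_force'])
print(to([0.52,-0.167,0.223]))
p=imaging.capture('wrist');cv2.imwrite('pics/w1.png',p['frame'])
print(np.round(p['eye'],3),np.round(p['orientation'],3),np.round(R.T@(p['eye']-t),3))
for t in ("red_key","yellow_key","white_key","key_stand","switch_mouth","start_button_top","control_box"):
        for d in models.place_of(p,t)[:4]:
            uv=np.array(d['at'])*[512,384]
            z={'red_key':.01,'yellow_key':.01,'white_key':.01,'switch_mouth':.082,'start_button_top':.072}.get(t,0)
            print(t,np.round(d['confidence'],2),uv.round(0),onz(p,uv,z).round(4))
```

```text
[ 0.51000714 -0.00201024  0.22296839] (np.float64(-111.44960816952333), np.float64(-21.449631657389883)) [ 1.80369622e+01  1.07659758e+01 -1.54207856e+01  5.25366092e-03
 -6.37597354e+01  5.05110972e+01] 2.25 [ 0.79273356  0.81885481 -0.73252824]
[ 6.96347253e-02  1.49908238e-01 -5.72797614e-05]
[ 0.585 -0.031  0.386] [[-0.366 -0.89  -0.271]
 [-0.931  0.35   0.108]
 [-0.001  0.291 -0.957]] [ 0.08  -0.    -0.163]
red_key 0.79 [390.  93.] [ 0.5303 -0.1671  0.01  ]
red_key 0.7 [313. 188.] [ 0.4586 -0.0532  0.01  ]
red_key 0.49 [508.  46.] [ 0.5306 -0.2943  0.01  ]
yellow_key 0.78 [382. 149.] [ 0.4726 -0.1422  0.01  ]
white_key 0.59 [395.  34.] [ 0.5852 -0.1864  0.01  ]
key_stand 0.77 [385.  96.] [ 0.5278 -0.1639  0.    ]
switch_mouth 0.59 [121. 170.] [0.5655 0.115  0.082 ]
start_button_top 0.66 [ 27. 184.] [0.5865 0.2136 0.072 ]
control_box 0.56 [112. 159.] [0.5764 0.1577 0.    ]
```

>>> apply_moves(moves=[[[0.015,0.03,0],0],[[0.015,0.03,0],0],[[0.015,0.03,0],0],[[0.0155,0.03,0],0],[[0.015,0.025,0],0]])

```text
time_s: 3.07
tcp_pos: [0.5268, -0.1628, 0.223]
ee_rot: [[0.932, -0.363, 0.0], [-0.363, -0.932, -0.0], [0.0, -0.0, -1.0]]
wrist_force: [-0.1, 0.3, -0.0]
gripper_width: 0.994
gripper_force: 0.0
```

>>> apply_moves(moves=[[[0,0,0.03],0],[[0,0,0],0],[[0,0,0],0]])

```text
time_s: 3.32
tcp_pos: [0.5256, -0.1616, 0.1914]
ee_rot: [[0.931, -0.365, -0.004], [-0.365, -0.931, 0.0], [-0.004, 0.001, -1.0]]
wrist_force: [0.1, 0.1, 0.7]
gripper_width: 0.996
gripper_force: 0.0
```

```bash
cat > m.py <<'E'
from h import *
s,t,R=st(); print(t,yaw(R),s['joints'],s['time_s'],s['wrist_force'])
p=imaging.capture('wrist');cv2.imwrite('pics/w2.png',p['frame'])
q={}
for n in ("red_key","yellow_key","white_key","key_stand"):
        for d in models.place_of(p,n)[:3]:
            uv=np.array(d['at'])*[512,384]
            X=onz(p,uv,0 if n=='key_stand' else .01); q.setdefault(n,X)
            print(n,np.round(d['confidence'],2),uv.round(0),X.round(4), to(X).round(4))
E
python3 m.py
```

```text
[ 0.52564481 -0.1616243   0.1914336 ] (np.float64(-111.38429409863598), np.float64(-21.384600981822075)) [-2.04640590e-01  1.63241934e+01 -1.27244674e+01 -1.15528354e-02
 -6.11913911e+01  6.88257814e+01] 3.3167 [0.10991206 0.12473907 0.72001909]
red_key 0.72 [261. 163.] [ 0.5306 -0.1681  0.01  ] [0.0052 0.0049 0.1837]
red_key 0.63 [197. 251.] [ 0.4604 -0.061   0.01  ] [-0.0991 -0.0693  0.1835]
red_key 0.55 [376. 119.] [ 0.5299 -0.2954  0.01  ] [0.0508 0.1238 0.1838]
yellow_key 0.78 [262. 219.] [ 0.4691 -0.146   0.01  ] [-0.0606  0.0069  0.1839]
white_key 0.97 [258. 108.] [ 0.5847 -0.1862  0.01  ] [0.0617 0.0023 0.1842]
key_stand 0.78 [257. 166.] [ 0.5262 -0.1628  0.    ] [-0.0013  0.0016  0.194 ]
```

View pics/w2.png

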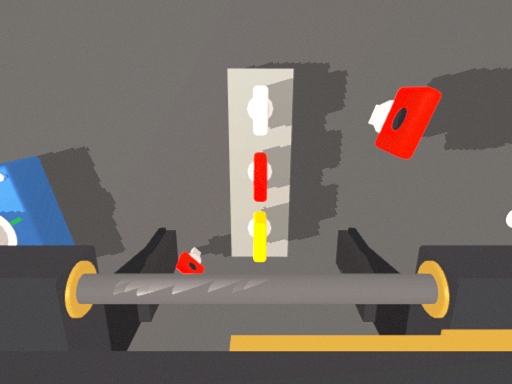

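The wrist view shows the three keys in the stand, with the middle red one at (260,177) and aligned with the tool. I'll go down and grip it.

>>> apply_moves(moves=[[[0.002,0.004,0.035],0],[[0,0,0.035],0],[[0,0,0.035],0],[[0,0,0.03],0],[[0,0,0.011],0]], hand=0.06)

```text
time_s: 3.98
tcp_pos: [0.5247, -0.1662, 0.0431]
ee_rot: [[0.931, -0.366, -0.006], [-0.366, -0.931, 0.001], [-0.006, 0.001, -1.0]]
wrist_force: [-0.7, 0.0, -0.7]
gripper_width: 0.734
gripper_force: 0.0
```

>>> apply_moves(moves=[[[0,0,0],0],[[0,0,0],0],[[0,0,0],0]])

```text
time_s: 4.23
tcp_pos: [0.5288, -0.1669, 0.0483]
ee_rot: [[0.931, -0.365, 0.004], [-0.365, -0.931, -0.0], [0.003, -0.001, -1.0]]
wrist_force: [-0.1, -0.0, 0.1]
gripper_width: 0.69
gripper_force: 0.0
```

```bash
sed -i s/w2.png/w3.png/ m.py; python3 m.py
```

```text
[ 0.52878991 -0.16685745  0.04830163] (np.float64(-111.39710527474892), np.float64(-21.397273907470108)) [-7.49032651e-01  2.60063319e+01 -2.20240334e+01  3.66304095e-02
 -4.17667991e+01  6.93245650e+01] 4.2333 [-0.07785026 -0.03555353  0.10255925]
red_key 0.8 [445. 141.] [ 0.5346 -0.2932  0.01  ] [0.0515 0.1153 0.0385]
red_key 0.67 [257. 216.] [ 0.5311 -0.1681  0.01  ] [0.0026 0.0002 0.0385]
yellow_key 0.74 [257. 297.] [ 0.4734 -0.1451  0.01  ] [-0.0593 -0.0003  0.0381]
white_key 0.73 [254. 128.] [ 0.5848 -0.1867  0.01  ] [ 0.0599 -0.0023  0.0382]
key_stand 0.57 [251. 219.] [ 0.5267 -0.162   0.    ] [-0.003  -0.0042  0.0478]
```

View pics/w3.png

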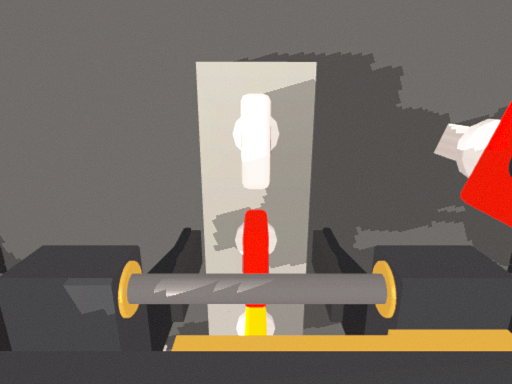

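The red key is centred between the fingers at (256,255), so I'll close and lift it.

>>> apply_moves(moves=[[[0.001,0,0],0],[[0,0,0],0],[[0,0,0],0],[[0,0,0],0],[[0,0,0],0]], hand=0.0)

```text
time_s: 4.9
tcp_pos: [0.528, -0.1674, 0.0465]
ee_rot: [[0.931, -0.366, -0.0], [-0.366, -0.931, 0.0], [-0.0, 0.0, -1.0]]
wrist_force: [0.5, 0.2, -0.6]
gripper_width: 0.395
gripper_force: 0.0
```

>>> apply_moves(moves=[[[0,0,0],0],[[0,0,0],0],[[0,0,0],0],[[0,0,0],0],[[0,0,0],0]])

```text
time_s: 5.32
tcp_pos: [0.5282, -0.1671, 0.0465]
ee_rot: [[0.931, -0.366, 0.0], [-0.366, -0.931, 0.0], [0.0, -0.0, -1.0]]
wrist_force: [0.1, 1.6, 0.2]
gripper_width: 0.134
gripper_force: 30.0
```

>>> apply_moves(moves=[[[0,0,-0.015],0],[[0,0,-0.035],0],[[0,0,-0.035],0],[[0,0,-0.035],0],[[0,0,-0.033],0]])

```text
time_s: 5.73
tcp_pos: [0.5278, -0.1675, 0.2014]
ee_rot: [[0.931, -0.366, 0.0], [-0.366, -0.931, -0.0], [0.0, 0.0, -1.0]]
wrist_force: [0.0, -0.1, -0.7]
gripper_width: 0.136
gripper_force: 30.0
```

>>> apply_moves(moves=[[[-0.014,-0.037,0],-2],[[-0.014,-0.037,0],-2],[[-0.014,-0.037,0],-2],[[-0.014,-0.037,0],0],[[-0.014,-0.037,0],0]])

```text
time_s: 6.15
tcp_pos: [0.5175, 0.0314, 0.1996]
ee_rot: [[0.964, -0.267, -0.0], [-0.267, -0.964, -0.0], [-0.0, 0.0, -1.0]]
wrist_force: [0.9, 0.2, -0.4]
gripper_width: 0.132
gripper_force: 30.0
```

>>> apply_moves(moves=[[[0,0,0],0],[[0,0,0],0],[[0,0,0],0],[[0,0,0],0]])

```text
time_s: 6.48
tcp_pos: [0.5181, 0.029, 0.1994]
ee_rot: [[0.963, -0.268, -0.001], [-0.268, -0.963, -0.0], [-0.0, 0.0, -1.0]]
wrist_force: [-1.0, 0.0, -1.2]
gripper_width: 0.135
gripper_force: 30.0
```

```bash
cat > k.py <<'E'
from h import *
import sys
s,t,R=st(); print(t,yaw(R),s['joints'],s['time_s'],s['wrist_force'],s['gripper_force'])
p=imaging.capture('wrist');q=imaging.capture('scene');w=imaging.capture('side')
np.savez('/tmp/'+sys.argv[1],f=p['frame'],K=p['intrinsics'],e=p['eye'],o=p['orientation'])
for P,nm in((p,'wrist'),(q,'scene'),(w,'side')):
  for n in ("switch_mouth","start_button_top","control_box","red_key"):
        for d in models.place_of(P,n)[:2]:
            uv=np.array(d['at'])*[512,384]
            X=onz(P,uv,{"switch_mouth":.082,"start_button_top":.072,"control_box":0,'red_key':t[2]-.0365}[n])
            print(nm,n,np.round(d['confidence'],2),uv.round(1),X.round(4), to(X).round(4))
d=models.place_of(p,'switch_mouth')
c=(np.array(d[0]['at'])*[512,384]).astype(int) if d else np.array([150,150])
x0,y0=np.maximum(c-60,0); crop=p['frame'][y0:c[1]+60,x0:c[0]+60]
print('crop',x0,y0)
a=cv2.resize(crop,None,fx=4,fy=4,interpolation=cv2.INTER_CUBIC)[:480,:480]
b=cv2.resize(p['frame'],(320,240))
im=np.zeros((480,800,3),np.uint8); im[:a.shape[0],:a.shape[1]]=a; im[:240,480:]=b
im[240:,480:]=cv2.resize(w['frame'][120:240,170:330],(320,240))
cv2.imwrite(f'pics/{sys.argv[1]}.png',im)
E
python3 k.py k1
```

```text
[0.51806057 0.02903518 0.19939119] (np.float64(-105.53178579827522), np.float64(-15.531797686702271)) [ 2.11487706e+01  1.28361372e+01 -1.63276328e+01  6.83354127e-03
 -6.08726649e+01  5.33161095e+01] 6.4833 [-1.02430365  0.00553725 -1.15080043] 29.999706256203353
wrist switch_mouth 0.98 [144.6 158.6] [0.5679 0.1161 0.082 ] [ 0.0245 -0.0974  0.1174]
wrist start_button_top 0.76 [ 41.  167.8] [0.5842 0.2133 0.072 ] [ 0.0141 -0.1953  0.1275]
wrist control_box 0.88 [132.3 147. ] [0.5757 0.1562 0.    ] [ 0.0213 -0.1377  0.1995]
wrist red_key 0.98 [254.7 217.6] [0.5202 0.0299 0.1629] [ 0.0017 -0.0011  0.0366]
wrist red_key 0.96 [340.5 196.3] [ 0.5195 -0.0268  0.1629] [0.0162 0.0537 0.0366]
scene switch_mouth 0.61 [278.9 178.7] [0.5794 0.1109 0.082 ] [ 0.0371 -0.0948  0.1175]
scene start_button_top 0.62 [195.4 174.4] [ 0.6135 -0.1231  0.072 ] [0.1326 0.1217 0.1275]
scene start_button_top 0.43 [313.9 188.6] [0.583  0.2108 0.072 ] [ 0.014  -0.1918  0.1275]
scene control_box 0.96 [291.  205.3] [ 0.5854  0.1516 -0.    ] [ 0.0322 -0.1354  0.1996]
scene red_key 0.86 [154.8 168.2] [ 0.7309 -0.184   0.1629] [0.262  0.1494 0.0366]
scene red_key 0.51 [234.4 170.7] [0.6836 0.0146 0.1629] [ 0.1634 -0.0294  0.0366]
side switch_mouth 0.7 [238.2 176.3] [0.5645 0.1116 0.082 ] [ 0.0228 -0.0911  0.1175]
side start_button_top 0.61 [243.7 154.9] [0.5872 0.2047 0.072 ] [ 0.0199 -0.1868  0.1275]
side control_box 0.7 [240.9 187.2] [ 0.5748  0.1582 -0.    ] [ 0.0204 -0.1387  0.1996]
side red_key 0.87 [238.2 350.4] [ 0.5211 -0.3875  0.1629] [0.1141 0.4017 0.0367]
side red_key 0.66 [216.2 174.5] [0.5095 0.0332 0.1629] [-0.0092 -0.0008  0.0367]
crop 84 98
```

View pics/k1.png

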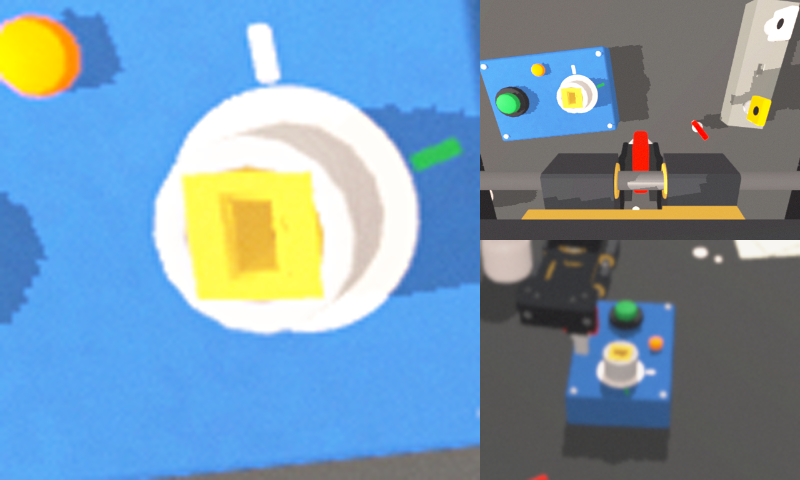

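The crop shows the keyway at about pixel (146,157) in the wrist image, nearly along the off mark (white), with the green on mark clockwise of it. I'll segment the brass and the slot, mapped to z = 82 mm.

```bash
cat > kw.py <<'E'
from h import *
import sys
z=np.load(f'/tmp/{sys.argv[1]}.npz'); p=dict(intrinsics=z['K'],eye=z['e'],orientation=z['o'])
f=z['f']; u0,v0=int(sys.argv[2]),int(sys.argv[3])
# rectified top view on plane z=.082, 0.2mm/px, centred at guess, x up? (col=world x,row=-world y)
c=onz(p,(u0,v0),.082); S=.0002;N=400
g=np.array([[c[0]+(i-N/2)*S, c[1]-(j-N/2)*S,.082] for j in (0,N) for i in (0,N)])
src=np.float32([proj(p,X) for X in g]); dst=np.float32([[0,0],[N,0],[0,N],[N,N]])
o=cv2.warpPerspective(f,cv2.getPerspectiveTransform(src,dst),(N,N),flags=cv2.INTER_CUBIC)
W=lambda q:np.array([c[0]+(q[0]-N/2)*S,c[1]-(q[1]-N/2)*S])
hsv=cv2.cvtColor(o,cv2.COLOR_BGR2HSV)
br=((abs(hsv[...,0].astype(int)-26)<9)&(hsv[...,1]>110)).astype(np.uint8)
n,l,stt,_=cv2.connectedComponentsWithStats(br); d=[(stt[i,4],i) for i in range(1,n)]
cc=l[150:250,150:250]; k=np.bincount(cc[cc>0]).argmax(); m=(l==k).astype(np.uint8)
cn=max(cv2.findContours(m,0,2)[0],key=cv2.contourArea)
R=cv2.minAreaRect(cn); print('brass',W(R[0]).round(4),np.array(R[1])*S,R[2])
cv2.drawContours(o,[cv2.boxPoints(R).astype(int)],0,(255,0,255),1)
dk=((hsv[...,2]<int(sys.argv[4]))&(cv2.fillPoly(np.zeros_like(m),[cn],1)>0)).astype(np.uint8)
dk=cv2.morphologyEx(dk,2,np.ones((5,5)))
cn=cv2.findContours(dk,0,2)[0]
if cn:
    R=cv2.minAreaRect(max(cn,key=cv2.contourArea)); print('dark',W(R[0]).round(4),np.array(R[1])*S,R[2])
    cv2.drawContours(o,[cv2.boxPoints(R).astype(int)],0,(255,0,0),1)
cv2.imwrite(sys.argv[5],cv2.resize(o,None,fx=1.4,fy=1.4))
E
python3 kw.py k1 146 157 235 pics/r1.png
```

```text
brass [0.5693 0.113 ] [0.02886174 0.02910428] 14.03624439239502
dark [0.5728 0.1107] [0.00528729 0.00394736] 5.194429397583008
```

View pics/r1.png

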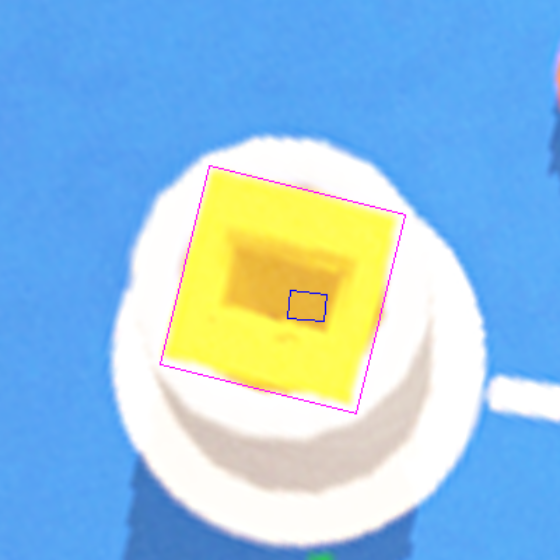

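>>> apply_moves(moves=[[[0.0065,-0.0235,0],-1.7],[[0.0065,-0.024,0],0],[[0.0065,-0.024,0],0],[[0.006,-0.024,0.02],0],[[0,0,0.03],0]])

```text
time_s: 7.7
tcp_pos: [0.5711, 0.1206, 0.1521]
ee_rot: [[0.972, -0.234, 0.01], [-0.234, -0.972, 0.004], [0.009, -0.006, -1.0]]
wrist_force: [-0.1, 0.2, -1.0]
gripper_width: 0.136
gripper_force: 30.0
```

>>> apply_moves(moves=[[[0,0,0.005],0],[[0,0,0],0],[[0,0,0],0],[[0,0,0],0],[[0,0,0],0]])

```text
time_s: 8.12
tcp_pos: [0.5671, 0.1162, 0.1465]
ee_rot: [[0.971, -0.238, 0.003], [-0.238, -0.971, 0.001], [0.003, -0.002, -1.0]]
wrist_force: [0.3, -0.0, -0.9]
gripper_width: 0.133
gripper_force: 30.0
```

```bash
python3 k.py k2
```

```text
[0.5671427  0.1161726  0.14650703] (np.float64(-103.78059583939215), np.float64(-13.780907350239781)) [ 2.76132802e+01  2.12284230e+01 -1.25101762e+01  2.96034293e-02
 -5.60670005e+01  4.85894845e+01] 8.1167 [ 0.32899339 -0.03358521 -0.89831926] 29.9997741705738
wrist switch_mouth 0.92 [258.8 206.2] [0.5668 0.1149 0.082 ] [0.0004 0.0012 0.0635]
wrist start_button_top 0.84 [129.9 209.1] [0.5847 0.2127 0.072 ] [-0.0054 -0.0979  0.0733]
wrist control_box 0.75 [214.7 176.8] [0.5783 0.1559 0.    ] [ 0.002  -0.0413  0.1451]
wrist red_key 0.61 [256.9 215.8] [0.5702 0.1155 0.11  ] [ 0.0039 -0.0001  0.0349]
wrist red_key 0.56 [ 39.6 352.7] [0.5027 0.2995 0.11  ] [-0.1055 -0.1628  0.0349]
scene switch_mouth 0.77 [278.8 177. ] [0.5717 0.1089 0.082 ] [0.0069 0.0059 0.0628]
scene start_button_top 0.66 [312.6 187.7] [0.5801 0.2066 0.072 ] [-0.0081 -0.091   0.0727]
scene control_box 0.67 [290.5 203.2] [0.5767 0.1483 0.    ] [ 0.0026 -0.0336  0.1446]
scene red_key 0.77 [154.  169.8] [ 0.6728 -0.2185  0.11  ] [0.1831 0.2999 0.0345]
scene red_key 0.43 [282.4 170.6] [0.5772 0.1191 0.11  ] [ 0.0099 -0.0053  0.0345]
side switch_mouth 0.58 [237.6 175.3] [0.5634 0.1154 0.082 ] [-0.0026  0.0016  0.0625]
side control_box 0.76 [242.1 183.3] [0.5795 0.1731 0.    ] [-0.0007 -0.0584  0.1445]
side red_key 0.7 [199.1 252.8] [ 0.463  -0.1414  0.11  ] [-0.0391  0.2748  0.0345]
side red_key 0.61 [240.6 350.2] [ 0.527  -0.3602  0.11  ] [0.0752 0.4722 0.0345]
crop 198 146
```

View pics/k2.png

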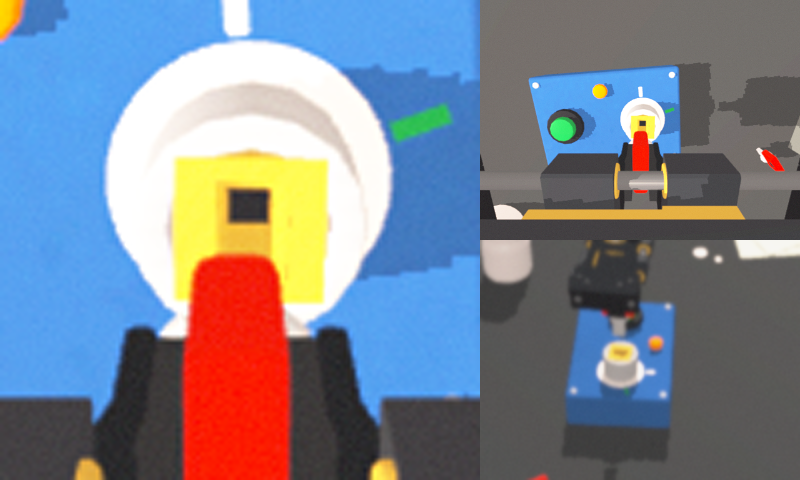

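Run:
```python
from h import *
z=np.load('/tmp/k2.npz'); p=dict(intrinsics=z['K'],eye=z['e'],orientation=z['o'])
s,t,R=st(); print(t)
for uv,zz in (((198+251/4,146+229.5/4),.082),((198+249/4,146+206/4),.082),((198+174/4,146+157/4),.082),((198+328/4,146+157/4),.082)):
    X=onz(p,uv,zz);print(X.round(4),to(X).round(4))
# red grip top face far edge centre
X=onz(p,(198+237/4,146+256/4),t[2]-.0365+.066);print('grip',to(X).round(4))
print(proj(p,t+R@[0.02,0,.0365-.066]))
```

```text
[0.56631009 0.11632922 0.14449188]
[0.5686 0.113  0.082 ] [0.003  0.0027 0.0625]
[0.573  0.1123 0.082 ] [0.0075 0.0023 0.0625]
[0.5853 0.1233 0.082 ] [ 0.0168 -0.0112  0.0625]
[0.5787 0.0963 0.082 ] [0.0168 0.0165 0.0625]
grip [ 0.0314  0.0002 -0.0295]
[256.92619725 233.76847727]
```

Run:
```python
from h import *
z=np.load('/tmp/k2.npz'); p=dict(intrinsics=z['K'],eye=z['e'],orientation=z['o'])
s,t,R=st(); print(t,yaw(R))
for h in (.031,.04): print(proj(p,t+R@[0.02,0,.0365-h]), to(onz(p,(257.3,210),t[2]-.0365+h)))
```

```text
[0.56631009 0.11632922 0.14449188] (np.float64(-103.7576840813949), np.float64(-13.757684342610036))
[257.00946789 207.61065364] [0.01859939 0.00015968 0.00549881]
[256.9911449  213.36645628] [ 0.02188052  0.00016314 -0.00350141]
```

The keyway is parallel to the key and 3 mm off in both x and y. I'll correct that and lower the key.

>>> apply_moves(moves=[[[0.003,0.0027,0],0],[[0,0,0.01],0],[[0,0,0.01],0],[[0,0,0],0],[[0,0,0],0]])

```text
time_s: 9.33
tcp_pos: [0.5678, 0.1126, 0.1231]
ee_rot: [[0.971, -0.238, -0.003], [-0.238, -0.971, -0.001], [-0.002, 0.002, -1.0]]
wrist_force: [1.0, -0.6, -0.0]
gripper_width: 0.133
gripper_force: 30.0
```

>>> apply_moves(moves=[[[0,0,0.003],0],[[0,0,0.003],0],[[0,0,0.003],0],[[0,0,0],0],[[0,0,0],0]])

```text
time_s: 9.75
tcp_pos: [0.5685, 0.113, 0.1154]
ee_rot: [[0.971, -0.238, -0.0], [-0.238, -0.971, -0.0], [-0.0, 0.0, -1.0]]
wrist_force: [0.5, 0.2, -0.7]
gripper_width: 0.134
gripper_force: 30.0
```

>>> apply_moves(moves=[[[0,0,0.004],0],[[0,0,0.004],0],[[0,0,0.004],0],[[0,0,0.004],0],[[0,0,0],0]])

```text
time_s: 10.17
tcp_pos: [0.568, 0.1127, 0.0984]
ee_rot: [[0.971, -0.238, -0.002], [-0.238, -0.971, -0.001], [-0.002, 0.001, -1.0]]
wrist_force: [0.6, 0.2, 0.5]
gripper_width: 0.134
gripper_force: 30.0
```

>>> apply_moves(moves=[[[0,0,0.002],0],[[0,0,0.002],0],[[0,0,0.001],0],[[0,0,0.001],0],[[0,0,0],0]])

```text
time_s: 10.58
tcp_pos: [0.5685, 0.1129, 0.0934]
ee_rot: [[0.971, -0.238, -0.0], [-0.238, -0.971, -0.0], [-0.0, 0.0, -1.0]]
wrist_force: [-1.3, -0.0, -0.2]
gripper_width: 0.137
gripper_force: 30.0
```

>>> apply_moves(moves=[[[0,0,0.001],0],[[0,0,0.001],0],[[0,0,0],0]])

```text
time_s: 10.83
tcp_pos: [0.5688, 0.1131, 0.0925]
ee_rot: [[0.971, -0.237, 0.001], [-0.237, -0.971, -0.0], [0.001, -0.0, -1.0]]
wrist_force: [-1.3, -0.0, 3.4]
gripper_width: 0.14
gripper_force: 30.0
```

The key is home: contact came at the expected height, 92.5 mm. I'll press slightly and turn it clockwise.

>>> apply_moves(moves=[[[0,0,0.001],2],[[0,0,0],5],[[0,0,0],5],[[0,0,0],5],[[0,0,0],5]])

```text
time_s: 11.25
tcp_pos: [0.5691, 0.1134, 0.0924]
ee_rot: [[0.81, -0.587, 0.002], [-0.587, -0.81, 0.001], [0.001, -0.002, -1.0]]
wrist_force: [-2.4, 0.8, 8.5]
gripper_width: 0.132
gripper_force: 30.0
```

>>> apply_moves(moves=[[[0,0,0],5],[[0,0,0],5],[[0,0,0],5],[[0,0,0],5],[[0,0,0],5]])

```text
time_s: 11.67
tcp_pos: [0.5692, 0.1135, 0.0924]
ee_rot: [[0.486, -0.874, 0.002], [-0.874, -0.486, 0.001], [0.0, -0.002, -1.0]]
wrist_force: [-4.0, 0.5, 8.0]
gripper_width: 0.136
gripper_force: 30.0
```

>>> apply_moves(moves=[[[0,0,0],5],[[0,0,0],5],[[0,0,0],5],[[0,0,0],5],[[0,0,0],2]])

```text
time_s: 12.08
tcp_pos: [0.5693, 0.1134, 0.0925]
ee_rot: [[0.124, -0.992, 0.002], [-0.992, -0.124, 0.001], [-0.0, -0.002, -1.0]]
wrist_force: [-2.2, 0.7, 7.5]
gripper_width: 0.135
gripper_force: 30.0
```

```bash
python3 -c "
from h import *
s,t,R=st();print(t,yaw(R),s['moment'],s['wrist_force'],s['joints'])"
```

```text
[0.56926237 0.11339104 0.09245359] (np.float64(-172.90477216511042), np.float64(-82.90472138316339)) [0.37025395 0.89118049 0.06779555] [-2.24289653  0.71717094  7.50318634] [ 2.72598599e+01  2.48034744e+01 -1.58056364e+01  3.45136144e-02
 -4.92570188e+01 -2.01871020e+01]
```

>>> apply_moves(moves=[[[0,0,0],2],[[0,0,0],2],[[0,0,0],2],[[0,0,0],0]])

```text
time_s: 12.42
tcp_pos: [0.5693, 0.1134, 0.0925]
ee_rot: [[0.021, -1.0, 0.002], [-1.0, -0.021, 0.001], [-0.001, -0.002, -1.0]]
wrist_force: [-1.9, 1.0, 7.3]
gripper_width: 0.135
gripper_force: 30.0
```

```bash
python3 -c "
from h import *
s,t,R=st();print(t,yaw(R),s['moment'],s['wrist_force'])"
```

```text
[0.56931505 0.11338984 0.09245308] (np.float64(-178.776358829183), np.float64(-88.77626921572211)) [0.34732647 0.7969267  0.02833943] [-1.88720517  1.02239969  7.29149014]
```

>>> apply_moves(moves=[[[0,0,0],2],[[0,0,0],1],[[0,0,0],0]])

```text
time_s: 12.67
tcp_pos: [0.5691, 0.1135, 0.0925]
ee_rot: [[-0.03, -1.0, 0.002], [-1.0, 0.03, 0.001], [-0.001, -0.002, -1.0]]
wrist_force: [-2.3, 1.5, 7.6]
gripper_width: 0.132
gripper_force: 30.0
```

```bash
python3 -c "
from h import *
s,t,R=st();print(t,yaw(R),s['moment'],s['wrist_force'])"
```

```text
[0.5691337  0.11351833 0.09246339] (np.float64(178.25383827336572), np.float64(-91.74605643632053)) [0.53185117 0.97927364 0.07525695] [-2.34390216  1.53239612  7.5971031 ]
```

>>> apply_moves(moves=[[[0,0,0],1.5],[[0,0,0],1.5],[[0,0,0],0]])

```text
time_s: 12.92
tcp_pos: [0.5691, 0.1136, 0.0925]
ee_rot: [[-0.082, -0.997, 0.002], [-0.997, 0.082, 0.001], [-0.001, -0.002, -1.0]]
wrist_force: [-2.4, 0.9, 7.6]
gripper_width: 0.135
gripper_force: 30.0
```

```bash
python3 -c "
from h import *
s,t,R=st();print(t,yaw(R),s['moment'],s['wrist_force'])"
```

```text
[0.56905556 0.11359073 0.09246314] (np.float64(175.28082752296027), np.float64(-94.7190723883739)) [0.61130543 1.07488653 0.21464662] [-2.42092055  0.90394361  7.6457539 ]
```

>>> apply_moves(moves=[[[0,0,0],1.5],[[0,0,0],1.5],[[0,0,0],0]])

```text
time_s: 13.17
tcp_pos: [0.5691, 0.1137, 0.0925]
ee_rot: [[-0.133, -0.991, 0.002], [-0.991, 0.133, 0.001], [-0.001, -0.002, -1.0]]
wrist_force: [-3.2, 1.6, 7.6]
gripper_width: 0.136
gripper_force: 30.0
```

```bash
python3 -c "
from h import *
s,t,R=st();print(t,yaw(R),s['moment'],s['wrist_force'])"
```

```text
[0.56907227 0.11372157 0.09245439] (np.float64(172.3382577249434), np.float64(-97.66163041225643)) [0.77664095 1.1096584  0.43201843] [-3.15129195  1.56369177  7.64367466]
```

The torque rose to 0.43 N m, so the stop is reached. I'll release and lift.

>>> apply_moves(moves=[[[0,0,0],-2],[[0,0,0],-1],[[0,0,0],0]])

```text
time_s: 13.42
tcp_pos: [0.569, 0.1138, 0.0924]
ee_rot: [[-0.081, -0.997, 0.002], [-0.997, 0.081, 0.001], [-0.001, -0.002, -1.0]]
wrist_force: [-2.7, 2.2, 7.6]
gripper_width: 0.133
gripper_force: 30.0
```

>>> apply_moves(moves=[[[0,0,0],0],[[0,0,0],0],[[0,0,0],0],[[0,0,0],0],[[0,0,0],0]], hand=0.06)

```text
time_s: 13.83
tcp_pos: [0.5685, 0.1128, 0.0902]
ee_rot: [[-0.083, -0.997, -0.0], [-0.997, 0.083, -0.0], [0.0, 0.0, -1.0]]
wrist_force: [0.7, 0.1, -0.0]
gripper_width: 0.431
gripper_force: 0.0
```

>>> apply_moves(moves=[[[0,0,-0.01],0],[[0,0,-0.02],0],[[0,0,-0.03],0],[[0,0,-0.03],0],[[0,0,-0.02],0]])

```text
time_s: 14.25
tcp_pos: [0.5697, 0.1131, 0.2044]
ee_rot: [[-0.083, -0.997, 0.004], [-0.997, 0.083, 0.001], [-0.001, -0.004, -1.0]]
wrist_force: [1.3, 0.2, 0.6]
gripper_width: 0.681
gripper_force: 0.0
```

>>> apply_moves(moves=[[[0,0,0],0],[[0,0,0],0],[[0,0,0],0],[[0,0,0],0],[[0,0,0],0]], hand=0)

```text
time_s: 14.67
tcp_pos: [0.568, 0.1127, 0.1993]
ee_rot: [[-0.083, -0.997, -0.002], [-0.997, 0.083, -0.001], [0.001, 0.002, -1.0]]
wrist_force: [-0.4, -0.1, -0.2]
gripper_width: 0.392
gripper_force: 0.0
```

```bash
python3 k.py k3 | grep -v red
```

```text
[0.56795228 0.11269989 0.19929698] (np.float64(175.2338142610656), np.float64(-94.76602237324985)) [ 2.72380020e+01  1.86652775e+01 -8.10739356e+00 -1.21585520e-02
 -6.33774496e+01 -3.19986434e+01] 14.6667 [-0.37699116 -0.12677879 -0.24055705] 0.0
wrist switch_mouth 0.96 [254.7 189.1] [0.5697 0.1154 0.082 ] [-0.0027 -0.0012  0.1179]
wrist start_button_top 0.51 [247.6 282.8] [0.5856 0.2163 0.072 ] [-0.1045 -0.0086  0.128 ]
wrist control_box 0.71 [251.8 200.5] [0.5767 0.1532 0.    ] [-0.0409 -0.0049  0.2002]
scene switch_mouth 0.59 [278.4 177.9] [0.5762 0.1087 0.082 ] [ 0.0036 -0.0079  0.1184]
scene switch_mouth 0.57 [292.6 206.1] [0.6839 0.1716 0.082 ] [-0.068  -0.1101  0.1184]
scene start_button_top 0.49 [314.5 190.4] [0.5904 0.2138 0.072 ] [-0.1022 -0.0134  0.1285]
scene control_box 0.98 [291.5 203.4] [0.5768 0.1512 0.    ] [-0.0387 -0.005   0.2005]
scene control_box 0.56 [386.1 189.4] [0.4339 0.4089 0.    ] [-0.2837  0.1588  0.2005]
side switch_mouth 0.73 [236.7 169.8] [0.5629 0.1361 0.082 ] [-0.0226  0.0076  0.1186]
side switch_mouth 0.53 [239.  184.4] [0.5638 0.0822 0.082 ] [0.031  0.0022 0.1186]
side start_button_top 0.44 [239.3 154.1] [0.576  0.2092 0.072 ] [-0.0965  0.0006  0.1286]
side control_box 0.88 [241.6 185. ] [ 0.5775  0.1665 -0.    ] [-0.0541 -0.0044  0.2006]
crop 194 129
```

View pics/k3.png

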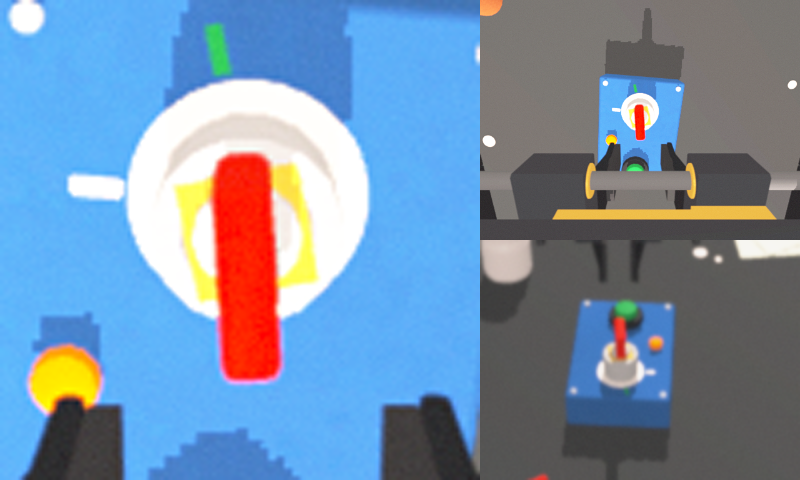

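The key stands in the switch with its collar home at (250,235) in the crop, and the brass core lines up with the green on mark. Next is the button.

>>> apply_moves(moves=[[[-0.034,-0.003,0],0],[[-0.034,-0.003,0],0],[[-0.0334,-0.0026,0],0],[[0,0,0.03],0],[[0,0,0.03],0]])

```text
time_s: 15.88
tcp_pos: [0.587, 0.2162, 0.1416]
ee_rot: [[-0.08, -0.997, 0.005], [-0.997, 0.08, 0.003], [-0.004, -0.005, -1.0]]
wrist_force: [-0.7, -0.8, -1.0]
gripper_width: 0.009
gripper_force: 0.0
```

>>> apply_moves(moves=[[[0,0,0.03],0],[[0,0,0.01],0],[[0,0,0],0],[[0,0,0],0],[[0,0,0],0]])

```text
time_s: 16.3
tcp_pos: [0.5871, 0.2139, 0.1028]
ee_rot: [[-0.083, -0.997, 0.004], [-0.997, 0.083, 0.002], [-0.002, -0.004, -1.0]]
wrist_force: [-0.1, 0.9, 0.7]
gripper_width: 0.006
gripper_force: 0.0
```

Run:
```python
from h import *
s,t,R=st();print(t,s['gripper_width'],s['wrist_force'],s['time_s'])
w=imaging.capture('wrist');p=imaging.capture('side');q=imaging.capture('scene')
print(models.place_of(w,'start_button_top')[:1])
im=np.hstack([cv2.resize(w['frame'],(400,300)),cv2.resize(p['frame'][110:230,170:330],(400,300))])
im=np.vstack([im,np.hstack([cv2.resize(q['frame'][120:240,220:380],(400,300)),cv2.resize(w['frame'][220:340,176:336],(400,300))])])
cv2.imwrite('pics/b1.png',im)
```

```text
[0.58707891 0.21386353 0.10278208] 0.006350794425798819 [-0.05707062  0.85176584  0.70395524] 16.3
[{'at': [0.5066, 0.5799], 'confidence': 0.7}]
```

View pics/b1.png

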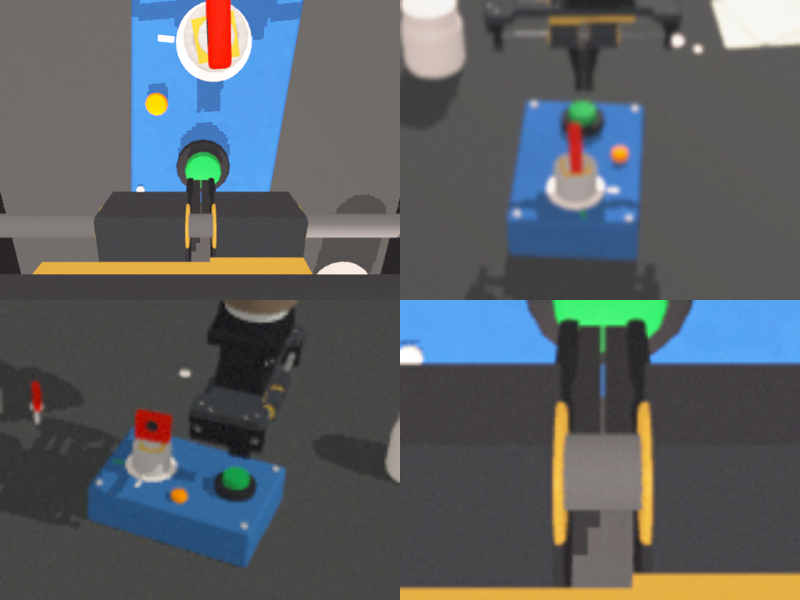

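The closed fingers hover over the green button, about 2 mm to one side (wrist crop: button centre at column 611, fingers at 602). I'll correct that and press.

>>> apply_moves(moves=[[[0,0.002,0.01],0],[[0,0,0.01],0],[[0,0,0.004],0],[[0,0,0],0],[[0,0,0],0]])

```text
time_s: 16.92
tcp_pos: [0.5833, 0.2133, 0.0757]
ee_rot: [[-0.083, -0.997, -0.001], [-0.997, 0.083, -0.001], [0.001, 0.001, -1.0]]
wrist_force: [-0.4, -0.4, -0.2]
gripper_width: 0.006
gripper_force: 0.0
```

>>> apply_moves(moves=[[[0,0,0.003],0],[[0,0,0.002],0],[[0,0,0.002],0],[[0,0,0.001],0],[[0,0,0],0]])

```text
time_s: 17.33
tcp_pos: [0.584, 0.2137, 0.069]
ee_rot: [[-0.083, -0.997, 0.001], [-0.997, 0.083, 0.0], [-0.0, -0.001, -1.0]]
wrist_force: [-0.2, -0.6, 3.5]
gripper_width: 0.003
gripper_force: 1.7
```

>>> apply_moves(moves=[[[0,0,0.001],0],[[0,0,0.001],0],[[0,0,0],0],[[0,0,0],0]])

```text
time_s: 17.67
tcp_pos: [0.584, 0.2137, 0.067]
ee_rot: [[-0.083, -0.997, 0.001], [-0.997, 0.083, 0.0], [-0.001, -0.001, -1.0]]
wrist_force: [0.3, 0.3, 3.8]
gripper_width: 0.005
gripper_force: 2.2
```

>>> apply_moves(moves=[[[0,0,0.001],0],[[0,0,0.001],0],[[0,0,0.001],0],[[0,0,0],0],[[0,0,0],0]])

```text
time_s: 18.08
tcp_pos: [0.584, 0.2137, 0.0663]
ee_rot: [[-0.082, -0.997, 0.002], [-0.997, 0.082, 0.0], [-0.0, -0.002, -1.0]]
wrist_force: [-4.8, -0.8, 14.8]
gripper_width: 0.004
gripper_force: 7.6
```

>>> apply_moves(moves=[[[0,0,0.001],0],[[0,0,0],0],[[0,0,0],0]])

```text
time_s: 18.33
tcp_pos: [0.584, 0.2137, 0.0662]
ee_rot: [[-0.082, -0.997, 0.002], [-0.997, 0.082, 0.0], [-0.0, -0.002, -1.0]]
wrist_force: [-6.3, -0.6, 18.6]
gripper_width: 0.005
gripper_force: 9.6
```

>>> apply_moves(moves=[[[0,0,-0.01],0],[[0,0,-0.03],0],[[0,0,-0.04],0],[[0,0,-0.04],0],[[0,0,0],0]])

```text
time_s: 18.75
tcp_pos: [0.5877, 0.2151, 0.1911]
ee_rot: [[-0.082, -0.997, 0.014], [-0.997, 0.082, 0.006], [-0.007, -0.013, -1.0]]
wrist_force: [0.7, 1.4, 1.9]
gripper_width: 0.009
gripper_force: 0.0
```

>>> apply_moves(moves=[[[0,0,0],0],[[0,0,0],0],[[0,0,0],0],[[0,0,0],0]])

```text
time_s: 19.08
tcp_pos: [0.5826, 0.2129, 0.1804]
ee_rot: [[-0.083, -0.997, -0.004], [-0.997, 0.083, -0.002], [0.002, 0.003, -1.0]]
wrist_force: [-0.4, 0.4, 0.7]
gripper_width: 0.003
gripper_force: 0.0
```

Run:
```python
from h import *
s,t,R=st();print(t,s['wrist_force'],s['time_s'])
w=imaging.capture('wrist');p=imaging.capture('side');q=imaging.capture('scene')
im=np.hstack([cv2.resize(w['frame'],(400,300)),cv2.resize(p['frame'],(400,300))])
im=np.vstack([im,np.hstack([cv2.resize(q['frame'][120:240,220:380],(400,300)),cv2.resize(w['frame'][40:160,176:336],(400,300))])])
cv2.imwrite('pics/e1.png',im)
```

```text
[0.58264377 0.21293664 0.1803935 ] [-0.36824142  0.35632121  0.68066433] 19.0833
```

View pics/e1.png

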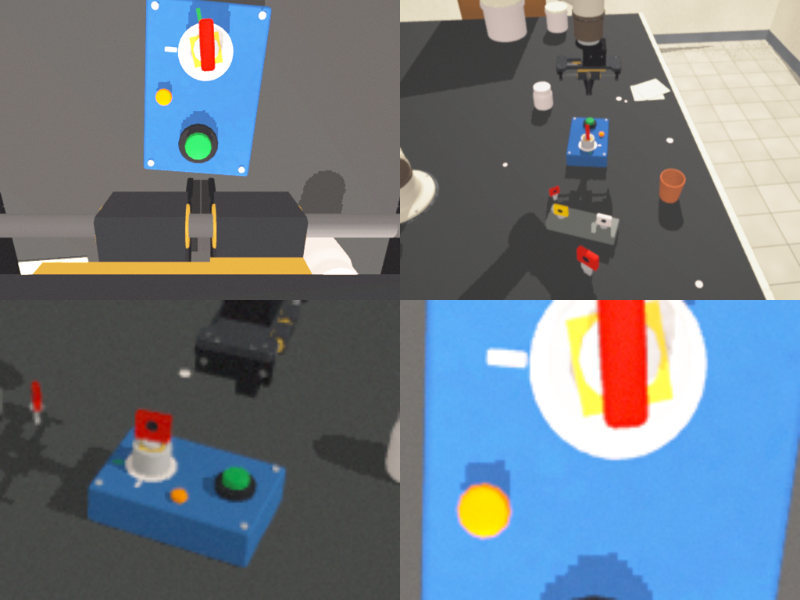

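The key stands in the switch, turned to the on mark. The button was pressed to its bottom and has sprung back. The jar, cup and other keys are where they were.

```bash
python3 -c "
from h import *
print(r.finish_job())"
```

```text
the job is handed in; nothing more can be done
None
```

The job is handed in: the middle-sized red key is fully home in the switch and turned clockwise to its stop, and the green button was then pressed to its bottom; the other keys, the jar and the cup were not touched (about 18 s used of the 53 s; the verdict was not shown).

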